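# Dial open the kitchen lock box

### The arm

A 6-joint arm with a two-finger parallel gripper is mounted at the origin on a cart in front of the work surface, level with it; the furniture and walls round the work are solid. World frame = base frame: x ahead of the robot, y to its left, z up, the work surface at z = 0. Lengths are in m, angles in rad, forces in N, time in s.
With the tool pointing down it reaches from about 0.275 to 0.725 m from the base axis. Payload 5.6 kg.
Tool frame: the origin (TCP) lies midway between the tips of the shut fingers; the grasp point (between the pads) lies 19 mm behind it (robot.hold_point_z is the z of the grasp point in the tool frame, in m); z points along the fingers, y is the direction in which the jaws open and shut (so a half turn about z gives the same grasp; the last joint's range is limited). The gripper opens to 85 mm and grips with 20 to 120 N. Pads are 22 mm wide; open, the fingers measure 114 mm over their backs; the gripper's body (76 mm by 85 mm) begins 54 mm behind the grasp point. The pads swing forward as they close: fully open they stand 13 mm farther back than shut.
Start: joints at [0.285, 0.255, 0.108, 0, -1.424, -0.285], TCP at [0.55, 0, 0.231] pointing down, gripper open.
Joint ranges: [-2.95, 2.95], [-1.21, 1.97], [-1.09, 1.5], [-2.87, 1.71], [-2.94, -0.07], [-3.05, 3.05]. Speed limits (rad/s): [2.57, 2.57, 3.14, 3.14, 3.14, 3.14].

### API

Orientations are given as a unit quaternion [x, y, z, w].
In Python, from bench import robot gives the robot as it stands. The module is installed in compiled form; this text tells all that it offers.
- The arm moves only by the tool jog_arm, never from a script. Its argument "deltas" is a list of rows, each an object with "travel": the shift along the tool's x, y, z in mm, a list of three; "rot": the turn, a rotation vector about the tool's x, y, z in degrees, a list of three; "jaw": the opening, from 0 (shut) to 1 (fully open). In form: [{"travel": [dx, dy, dz], "rot": [rx, ry, rz], "jaw": jaw}, ...]. A call has 1 to 5 rows; each row shifts and turns the commanded pose from where the row before left it, along the tool's axes as they then stand; what a row does not reach is not made up. A row lasts 1/8 s, in which the tool goes at most 62.5 mm and 10.7 degrees, less where a joint would pass 70% of its speed; a pose out of reach is approached as far as the arm can. A call with a gripper value outside its range is refused whole. The fingers move at their own pace and stop on an object; "newtons" is the grip in N (left out, the last holds). Time passes only in rows, so rows that do not move let the fingers close. It gives the time, the measured TCP pose, the force and the opening at its end, in the units of the state.
- robot.read_state(): the state, without advancing time (a new reading comes with each control period).
- robot.grab_frame(name): name is "scene" or "side" or "wrist"; returns a dict with "image" (400x640x3 uint8, red, green, blue), "intrinsics" (3x3 intrinsics, pixels), "rvec" (rotation vector, rad) and "tvec" (3), from world to camera coordinates, as OpenCV has them; the wrist camera has in their place "tool_from_camera" (4x4, takes a point from camera to tool coordinates, whose origin is the TCP and whose axes are the flange's). Camera axes: x right, y down, z forward; pixel columns grow to the right and rows downward; lengths in m; the calibration is good to about 2 mm. The wrist camera is an equidistant fisheye: a pixel r from the principal point sees the ray r / f radians off the axis. A picture is of the moment at which its call begins: read the wrist's pose just before it. There is no depth.
- robot.hand_in(): hands the job in, once; it reports no verdict.
Trained networks look in the newest picture that a camera, given by its name, has taken for a name from the list of things; names that differ only in an ending like _2 or _b are one class to them, and where a whole thing is asked for, a point or a joint stands for the part that bears it (a point fixed in the world has none). Each returns a list of dicts, best first, with "confidence" (0 to 1); they miss things now and then, are a little off and sometimes report something else, mostly with a low value. They report only what shows in the picture. A call takes as long as a camera call.
- robot.spot_in(camera, target): "rect" ([centre column, centre row, width, height] in pixels, round what is visible of it).
- robot.silhouettes(camera, target): "pixels" (400x640 bool, what is visible of it) and "rect" ([centre column, centre row, width, height] in pixels, round what is visible of it).
The state is a dict: "clock": time; "qpos": joint angles; "dq": joint speeds; "joint_torque": joint torques, N m; "tool_pos": TCP position; "tcp_rot": TCP orientation; "ft_force": force on the tool from outside, world axes, zero at the start; "torque": the same for the moment, N m; "gripper_width": finger opening in m.
Only numpy, scipy, OpenCV 4.12 (cv2) and the standard library are available. Lean on these libraries where they do the work, as an engineer would, in place of code of your own. Each camera call takes 0.05 s, during which the arm holds its last target. There are 200 camera calls.

### The job

Unlock the grey lock box: working from left to right, roll its three dotted thumbwheels one at a time until the faces with 2, 5 and 3 dots are straight up, pressing each wheel just firmly enough to turn it and leaving the ones already set alone. Then slide the bolt's black grip fully to the left, never forcing the lock, and let go; leave the things round the box where they are.

Things in the scene. Friction and masses are not known exactly. Their poses are not given: they have to be found in the camera images.
- lock_box: Grey low lock box 170 x 220 x 50 mm (own x, y, z), fixed to the worktop; origin at the centre of its underside, x away from the robot, y left, z up. Three thumbwheels stand in a row along y, 52 mm apart, 40 mm on the robot's side of the centre; behind them lies a bolt with a black grip. More than 20 N on the box, a wheel or the bolt damages the lock.
- left_wheel_top (a point): Point fixed to the box: the nominal highest point of the left (the robot's left, +y) wheel, 68 mm above the worktop, mid-width. The real top is up to 6 mm higher or lower, each wheel differently: find it by touch. Each wheel: aluminium, 48 mm diameter, 18 mm wide, axle along the box's y, smooth rim with six faces parted by thin lines and marked with 1 to 6 black dots like a die.
- wheel_left (a joint): Angle of the left (the robot's left, +y) wheel, rad: 0 when its 1-dot face is straight up, (n-1) x 1.047 when the n-dot face is up (full turns of 6.283 may be added or taken). It grows as the top of the wheel rolls away from the robot (box +x), which brings up the next higher number. Its code number is 2, that is 1.047 rad; the lock's gate accepts 0.2 rad either side.
- mid_wheel_top (a point): Point fixed to the box: the nominal highest point of the middle wheel, 68 mm above the worktop, mid-width. The real top is up to 6 mm higher or lower, each wheel differently: find it by touch. Each wheel is sprung: it gives from 1 N on, then 1.4 N per mm, hard stop after 5 mm down. Its top stands about 18 mm over the box.
- wheel_mid (a joint): Angle of the middle wheel, rad: 0 when its 1-dot face is straight up, (n-1) x 1.047 when the n-dot face is up (full turns of 6.283 may be added or taken). It grows as the top of the wheel rolls away from the robot (box +x), which brings up the next higher number. Its code number is 5, that is 4.189 rad; the lock's gate accepts 0.2 rad either side.
- right_wheel_top (a point): Point fixed to the box: the nominal highest point of the right wheel, 68 mm above the worktop, mid-width. The real top is up to 6 mm higher or lower, each wheel differently: find it by touch. Each wheel turns with about 4.6 N at the rim and stays where it is left; a light touch slips, 6 to 8 N down turns it.
- wheel_right (a joint): Angle of the right wheel, rad: 0 when its 1-dot face is straight up, (n-1) x 1.047 when the n-dot face is up (full turns of 6.283 may be added or taken). It grows as the top of the wheel rolls away from the robot (box +x), which brings up the next higher number. Its code number is 3, that is 2.094 rad; the lock's gate accepts 0.2 rad either side.
- bolt (a joint): Travel of the bolt, m: 0 shut, 0.018 fully drawn (against a stop); it slides to the box's +y (left) with about 3 N and stays where it is left. With any wheel off its number it stops after 3 mm.
- bolt_grip (a point): Centre of the top of the bolt's black grip: an upright block 26 mm (box x) by 12 mm (box y), top 88 mm above the worktop, 70 mm behind the wheels' axles; it moves with the bolt. It stands on a flat steel bar 16 mm wide whose top is 59 mm above the worktop; two bridges over the bar, 64 mm high, stand 73 mm right and 67 mm left of the shut grip.
- garlic: Bystander: a garlic bulb, 50 mm, loose, left of the box; origin under its centre.
- spice_jar: Bystander: a spice jar with a red cap, 45 mm across, 106 mm tall, loose, to the right of the box; origin at the centre of its underside.
- peeler: Bystander: a black-handled peeler, 170 mm long, 18 mm high, loose, lying before the box; origin under its centre.

How it is judged:
By the outcome, as a careful person would: the job done as asked, in the order asked, and still so for the second after the job is handed in, with the robot touching nothing.
It also fails if it takes over 72 s, if anything falls off the work surface, if the arm or the gripper's body presses on something with over 40 N, if the wrist force passes 120 N, or if a joint passes its speed limit or range.

## Working session

There is one attempt and no reset: what is moved stays moved. The work goes in short steps, Python scripts to look and compute and a tool call to move; the robot and the scene stay as the last step left them, time stands still between calls to the robot, and variables do not carry over. Pictures are saved under pics/ and viewed, about 8 in all and at most 12, crops included, and the job is handed in when it is done.

Besides the shell and the picture viewer there is one more tool, called after "Call:" as name(argument=value, ...) on one line, values as JSON. jog_arm: Moves the arm, as the interface text tells. Its arguments: {"type":"object","properties":{"deltas":{"type":"array"},"newtons":{"type":"number"}},"required":["deltas"]}

```bash
mkdir -p pics; cat > h.py <<'E'
from bench import robot
import numpy as np, cv2
from scipy.spatial.transform import Rotation as R
def save(c,fn):
    f=robot.grab_frame(c); cv2.imwrite('pics/'+fn,f['image'][:,:,::-1]); return f
def ray(f,u,v):
    K=f['intrinsics'];Rm=R.from_rotvec(np.ravel(f['rvec'])).as_matrix();t=np.ravel(f['tvec'])
    d=Rm.T@np.linalg.solve(K,[u,v,1]); return -Rm.T@t,d
def onz(f,u,v,z):
    o,d=ray(f,u,v); return o+d*(z-o[2])/d[2]
def proj(f,P):
    return cv2.projectPoints(np.array(P,float).reshape(-1,3),np.ravel(f['rvec']),np.ravel(f['tvec']),f['intrinsics'],None)[0][:,0]
def wray(f,s,u,v):
    K=f['intrinsics'];x=np.array([(u-K[0,2])/K[0,0],(v-K[1,2])/K[1,1]]);r=np.hypot(*x)
    d=np.array([*(x/r*np.sin(r) if r>0 else x),np.cos(r)]);T=f['tool_from_camera']
    Q=R.from_quat(s['tcp_rot']).as_matrix()
    return s['tool_pos']+Q@T[:3,3],Q@T[:3,:3]@d
E
python3 - <<'E'
from h import *
s=robot.read_state();print(s)
names=['lock_box','left_wheel_top','mid_wheel_top','right_wheel_top','bolt_grip','garlic','spice_jar','peeler']
for c in ['scene','side','wrist']:
    f=save(c,c+'0.png')
    for n in names:
        r=robot.spot_in(c,n)
        print(c,n,[(np.round(x['rect']).tolist(),round(x['confidence'],2)) for x in r[:3]])
        if c!='wrist' and r: print(np.round(onz(f,*r[0]['rect'][:2],0.06),3))
f=robot.grab_frame('wrist');print(f['intrinsics'],f['tool_from_camera'])
E
cd pics; python3 -c "
import cv2,numpy as np
"
```

```text
{'clock': 0.0, 'qpos': array([ 2.84627695e-01,  2.55779929e-01,  1.07016028e-01, -4.70564856e-04,
       -1.42391511e+00, -2.84590484e-01]), 'dq': array([-0.00087008, -0.0027361 ,  0.00175896, -0.0020172 ,  0.0001076 ,
        0.00048713]), 'joint_torque': array([-4.48901856e-04, -3.86631560e+01,  2.37934113e+01,  5.36471218e+00,
       -6.25866101e-03, -4.57470776e-06]), 'tool_pos': array([5.49506037e-01, 7.28809628e-05, 2.30383621e-01]), 'tcp_rot': array([-7.07095101e-01,  7.07117797e-01,  6.56094613e-04, -7.14017053e-04]), 'ft_force': array([ 0.52552795,  0.191123  , -0.10932106]), 'torque': array([-0.01625564, -0.01610098,  0.02573488]), 'gripper_width': 0.08542098535588476}
scene lock_box [([380.0, 244.0, 132.0, 88.0], 0.88)]
[0.449 0.077 0.06 ]
scene left_wheel_top [([381.0, 244.0, 131.0, 83.0], 0.76)]
[0.449 0.076 0.06 ]
scene mid_wheel_top [([380.0, 243.0, 131.0, 85.0], 0.67)]
[0.451 0.078 0.06 ]
scene right_wheel_top [([381.0, 244.0, 130.0, 82.0], 0.93)]
[0.45  0.076 0.06 ]
scene bolt_grip [([396.0, 216.0, 72.0, 25.0], 0.84)]
[0.56  0.092 0.06 ]
scene garlic [([316.0, 223.0,
[... 1095 characters left out ...]
0, 163.0, 190.0], 0.78), ([414.0, 212.0, 21.0, 79.0], 0.61)]
wrist bolt_grip [([314.0, 254.0, 39.0, 104.0], 0.66)]
wrist garlic [([333.0, 339.0, 28.0, 17.0], 0.8)]
wrist spice_jar [([258.0, 143.0, 58.0, 52.0], 0.72), ([330.0, 242.0, 166.0, 184.0], 0.25)]
wrist peeler [([414.0, 211.0, 19.0, 78.0], 0.71)]
[[309.70691629   0.         318.80399092]
 [  0.         309.70691629 199.36524854]
 [  0.           0.           1.        ]] [[ 1.06122514e-03 -9.54703375e-01 -2.97557288e-01  7.50632069e-02]
 [ 9.99999368e-01  1.12377573e-03 -3.91454700e-05 -1.95934245e-04]
 [ 3.71759971e-04 -2.97557058e-01  9.54703964e-01 -1.42252768e-01]
 [ 0.00000000e+00  0.00000000e+00  0.00000000e+00  1.00000000e+00]]
```

View pics/wrist0.png

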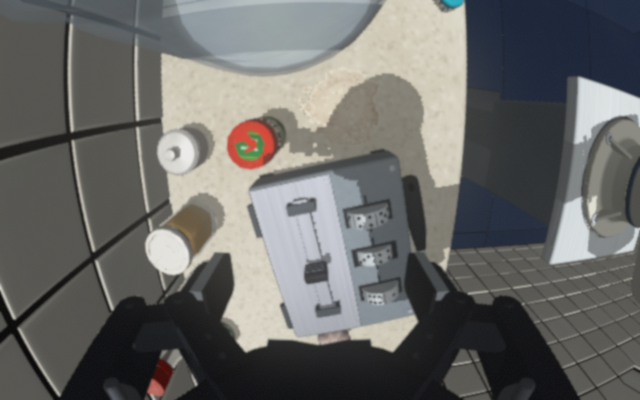

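View pics/scene0.png

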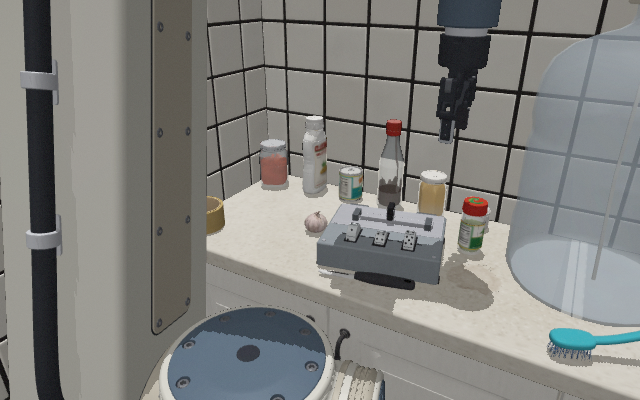

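```bash
python3 - <<'E'
import cv2,numpy as np
a=cv2.imread('pics/wrist0.png')[140:345,235:435]
b=cv2.imread('pics/scene0.png')[200:290,310:455]
a=cv2.resize(a,None,fx=2.9,fy=2.9,interpolation=cv2.INTER_CUBIC)
cv2.imwrite('pics/c0.png',a)
E
```

```text
(no output)
```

View pics/c0.png

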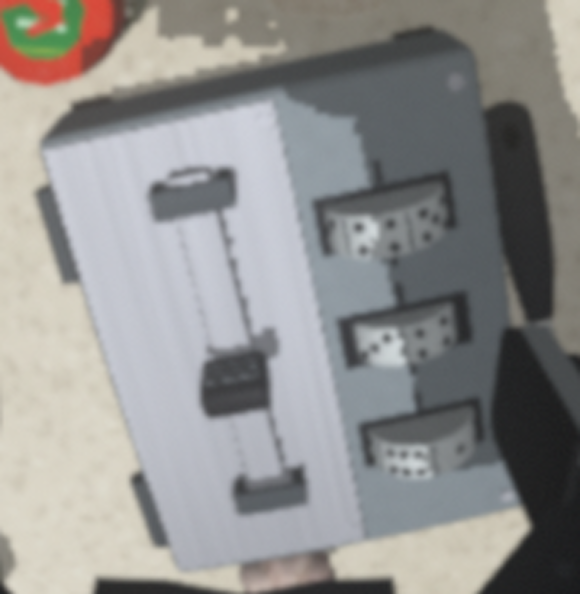

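```bash
cat >> h.py <<'E'
def wproj(f,s,P):
    P=np.array(P,float).reshape(-1,3);T=f['tool_from_camera'];Q=R.from_quat(s['tcp_rot']).as_matrix()
    p=(P-s['tool_pos'])@Q; p=(p-T[:3,3])@T[:3,:3]
    K=f['intrinsics'];rho=np.hypot(p[:,0],p[:,1]);th=np.arctan2(rho,p[:,2]);k=(th/np.maximum(rho,1e-9))[:,None]
    return p[:,:2]*k*K[0,0]+K[:2,2]
def b2w(b,P):
    P=np.array(P,float).reshape(-1,3);c,s=np.cos(b[2]),np.sin(b[2])
    return np.c_[b[0]+c*P[:,0]-s*P[:,1],b[1]+s*P[:,0]+c*P[:,1],P[:,2]]
def strip(img,pf,b,yw,ztop=.068,dz=0):
    # rows: theta from +70deg (away) at top to -70 (toward robot); cols: y left->right
    th=np.radians(np.linspace(70,-70,281));y=np.linspace(.009,-.009,90)
    T,Y=np.meshgrid(th,y,indexing='ij');r=.024
    P=np.c_[(-.04+r*np.sin(T)).ravel(),(yw+Y).ravel(),(ztop-r+r*np.cos(T)).ravel()]
    uv=pf(b2w(b,P)).astype(np.float32).reshape(281,90,2)
    return cv2.remap(img,uv[...,0],uv[...,1],cv2.INTER_CUBIC)
E
python3 - <<'E'
from h import *
from scipy.optimize import least_squares
s=robot.read_state();f=robot.grab_frame('wrist')
px=np.array([[45,147],[180,570],[474,50],[193,197],[270,487],[235,362]])/2.9+[235,140]
B=[[.085,-.11,.05],[.085,.11,.05],[-.085,-.11,.05],None,None,None]
def P(g):return [[.085,-.11,.05],[.085,.11,.05],[-.085,-.11,.05],[.03,g-.073,.06],[.03,g+.067,.06],[.03,g,.088]]
fun=lambda b:(wproj(f,s,b2w(b,P(b[3])))-px).ravel()
r=least_squares(fun,[.5,.05,-.2,0],loss='soft_l1');b=r.x;print(b,np.round(fun(b).reshape(-1,2),1))
sc=robot.grab_frame('scene');sd=robot.grab_frame('side')
for n,P_ in [('Lw',[-.04,.052,.068]),('M',[-.04,0,.068]),('R',[-.04,-.052,.068]),('grip',[.03,b[3],.088]),('grip-base',[.03,b[3],.06])]:
    w=b2w(b,P_);print(n,w.round(4),wproj(f,s,w).round(),proj(sc,w).round(),proj(sd,w).round())
img=f['image'][:,:,::-1]
st=[strip(np.ascontiguousarray(img),lambda p:wproj(f,s,p),b,y) for y in (.052,0,-.052)]
st2=[strip(np.ascontiguousarray(sc['image'][:,:,::-1]),lambda p:proj(sc,p),b,y) for y in (.052,0,-.052)]
o=np.hstack([cv2.copyMakeBorder(x,4,4,4,4,cv2.BORDER_CONSTANT,value=(0,0,255)) for x in st+st2])
c=sd['image'][180:330,250:450,::-1];c=cv2.resize(c,None,fx=1.4,fy=289/150)
cv2.imwrite('pics/s0.png',o)
np.save('b.npy',b)
E
```

```text
[ 0.52121722  0.10399318  0.22160589 -0.0112784 ] [[-2.5 -0.5]
 [ 0.2  3.1]
 [ 1.7 -0.1]
 [-0.4 -3.5]
 [ 0.2  0.2]
 [ 0.1 10.9]]
Lw [[0.4708 0.1459 0.068 ]] [[384. 298.]] [[351. 225.]] [[309. 236.]]
M [[0.4822 0.0952 0.068 ]] [[379. 262.]] [[379. 229.]] [[327. 249.]]
R [[0.4936 0.0445 0.068 ]] [[372. 221.]] [[407. 234.]] [[346. 262.]]
grip [[0.553  0.0996 0.088 ]] [[316. 276.]] [[392. 204.]] [[362. 228.]]
grip-base [[0.553  0.0996 0.06  ]] [[316. 263.]] [[391. 217.]] [[362. 242.]]
```

View pics/s0.png

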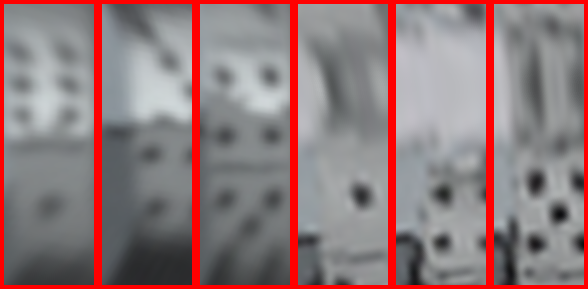

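Call:
jog_arm(deltas=[{"travel":[-48,22,17],"rot":[0,0,0],"jaw":0},{"travel":[-48,22,17],"rot":[0,0,0],"jaw":0},{"travel":[-48,22,17],"rot":[0,0,0],"jaw":0},{"travel":[-48,22,17],"rot":[0,0,0],"jaw":0},{"travel":[0,0,0],"rot":[0,0,-10],"jaw":0}])

```text
clock: 2.17
tool_pos: [0.46, 0.1943, 0.162]
tcp_rot: [0.768, -0.64, -0.001, 0.001]
ft_force: [-0.4, -0.5, -0.0]
gripper_width: -0.0001
```

Call:
jog_arm(deltas=[{"travel":[0,0,0],"rot":[0,0,-2.7],"jaw":0},{"travel":[0,0,0],"rot":[0,0,0],"jaw":0},{"travel":[0,0,0],"rot":[0,0,0],"jaw":0}])

```text
clock: 2.55
tool_pos: [0.462, 0.1919, 0.1633]
tcp_rot: [0.781, -0.625, -0.0, -0.0]
ft_force: [0.7, -0.1, 0.0]
gripper_width: 0.0
```

```bash
python3 - <<'E'
from h import *
s=robot.read_state();print(s['clock'],s['tool_pos'],s['gripper_width'],s['ft_force'])
f=robot.grab_frame('wrist');np.savez('w1.npz',img=f['image'],pos=s['tool_pos'],rot=s['tcp_rot'])
im=np.ascontiguousarray(f['image'][100:360,150:470,::-1])
cv2.imwrite('pics/w1.png',cv2.resize(im,None,fx=2.3,fy=2.3,interpolation=cv2.INTER_CUBIC))
E
```

```text
2.55 [0.46203679 0.19194135 0.16332142] 1.854218764846937e-05 [ 0.72896479 -0.11731315  0.02044575]
```

View pics/w1.png

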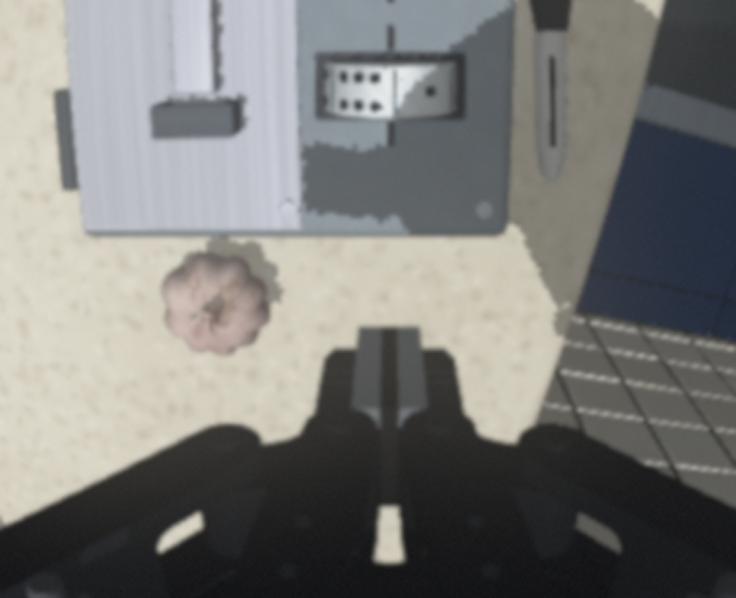

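```bash
python3 - <<'E'
from h import *
d=np.load('w1.npz');im=np.ascontiguousarray(d['img'][0:205,170:395,::-1])
cv2.imwrite('pics/w1b.png',cv2.resize(im,None,fx=2.9,fy=2.9,interpolation=cv2.INTER_CUBIC))
E
```

```text
(no output)
```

View pics/w1b.png

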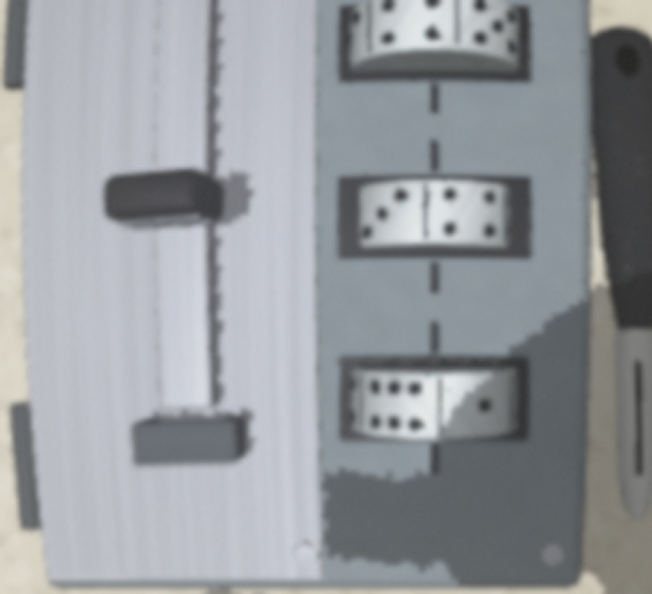

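```bash
python3 - <<'E'
from h import *
from scipy.optimize import least_squares
d=np.load('w1.npz');s=dict(tool_pos=d['pos'],tcp_rot=d['rot']);f=robot.grab_frame('wrist')
C=lambda p:np.array(p)/2.9+[170,0]
px=C([[48,581],[580,581],[434,399],[434,218]]);P=[[.085,.11,.05],[-.085,.11,.05],[-.04,.052,.05],[-.04,0,.05]]
fun=lambda b:(wproj(f,s,b2w(b,P))-px).ravel()
b=least_squares(fun,[.52,.10,.22]).x;print(b.round(4),np.degrees(b[2]),fun(b).reshape(-1,2).round(1))
np.save('b.npy',b)
def at(p,z):
    o,dd=wray(f,s,*C(p));w=o+dd*(z-o[2])/dd[2];c,sn=np.cos(b[2]),np.sin(b[2]);x=w[:2]-b[:2];return np.array([c*x[0]+sn*x[1],-sn*x[0]+c*x[1]])
for n,p,z in [('L61',(440,400),.068),('M34',(427,213),.068),('R34',(370,28),.066),('R45',(457,28),.067),('grip',(157,193),.088),('axle',(435,290),.05),('Ledge',(440,437),.068),('Ledge',(440,367),.068),('Medge',(430,180),.068),('Medge',(430,247),.068)]:
    q=at(p,z);print(n,(q*1000).round(1),'ang fwd deg',np.degrees(np.arcsin(np.clip((q[0]+.04)/.024,-1,1))).round(1))
t=b2w(b,[[-.04,.052,.068],[-.04,0,.068],[-.04,-.052,.068]])
print(t.round(4)); Q=R.from_quat(s['tcp_rot']).as_matrix()
print('tool deltas mm',((t-s['tool_pos'])@Q*1000).round(1)); print(Q.round(3))
E
```

```text
[0.5229 0.1007 0.2179] 12.48241631875824 [[-2.   1.9]
 [ 0.9  2.7]
 [ 0.2 -1.7]
 [ 0.5 -2.1]]
L61 [-41.4  51.8] ang fwd deg -3.3
M34 [-37.8   2.2] ang fwd deg 5.3
R34 [-22.6 -49.9] ang fwd deg 46.6
R45 [-45.4 -49.5] ang fwd deg -13.1
grip [28.1 -3.3] ang fwd deg 90.0
axle [-40.   22.3] ang fwd deg 0.0
Ledge [-41.4  61.8] ang fwd deg -3.4
Ledge [-41.3  43. ] ang fwd deg -3.2
Medge [-38.5  -6.7] ang fwd deg 3.5
Medge [-38.6  11.3] ang fwd deg 3.4
[[0.4726 0.1428 0.068 ]
 [0.4839 0.0921 0.068 ]
 [0.4951 0.0413 0.068 ]]
tool deltas mm [[ 50.3   0.4  95.3]
 [102.3   0.5  95.3]
 [154.3   0.7  95.3]]
[[ 0.219 -0.976  0.   ]
 [-0.976 -0.219  0.   ]
 [-0.    -0.    -1.   ]]
```

Call:
jog_arm(deltas=[{"travel":[25,5,20],"rot":[0,0,0],"jaw":0},{"travel":[25,5,20],"rot":[0,0,0],"jaw":0},{"travel":[0,0,30],"rot":[0,0,0],"jaw":0},{"travel":[0,0,10],"rot":[0,0,0],"jaw":0},{"travel":[0,0,0],"rot":[0,0,0],"jaw":0}])

```text
clock: 3.28
tool_pos: [0.4633, 0.141, 0.0832]
tcp_rot: [0.781, -0.625, 0.0, 0.0]
ft_force: [1.1, -0.7, -0.0]
gripper_width: 0.0002
```

Call:
jog_arm(deltas=[{"travel":[0,0,3],"rot":[0,0,0],"jaw":0},{"travel":[0,0,2],"rot":[0,0,0],"jaw":0},{"travel":[0,0,0],"rot":[0,0,0],"jaw":0}])

```text
clock: 3.65
tool_pos: [0.4633, 0.1412, 0.0785]
tcp_rot: [0.781, -0.624, 0.0, -0.0]
ft_force: [-0.4, -0.3, 0.3]
gripper_width: 0.0001
```

Call:
jog_arm(deltas=[{"travel":[0,0,2],"rot":[0,0,0],"jaw":0},{"travel":[0,0,0],"rot":[0,0,0],"jaw":0}])

```text
clock: 3.9
tool_pos: [0.4636, 0.1412, 0.0766]
tcp_rot: [0.781, -0.624, 0.0, -0.0]
ft_force: [0.1, 0.3, 1.9]
gripper_width: -0.0
```

Call:
jog_arm(deltas=[{"travel":[0,0,2],"rot":[0,0,0],"jaw":0},{"travel":[0,0,0],"rot":[0,0,0],"jaw":0}])

```text
clock: 4.15
tool_pos: [0.4636, 0.1412, 0.0746]
tcp_rot: [0.781, -0.625, 0.0, -0.0]
ft_force: [-1.2, 0.8, 3.0]
gripper_width: 0.0002
```

Call:
jog_arm(deltas=[{"travel":[0,0,2],"rot":[0,0,0],"jaw":0},{"travel":[0,0,0],"rot":[0,0,0],"jaw":0}])

```text
clock: 4.4
tool_pos: [0.4637, 0.1412, 0.0728]
tcp_rot: [0.781, -0.624, 0.0, -0.0]
ft_force: [-1.0, 0.6, 6.0]
gripper_width: -0.0002
```

Call:
jog_arm(deltas=[{"travel":[0,0,0.6],"rot":[0,0,0],"jaw":0},{"travel":[0,-2,0],"rot":[0,0,0],"jaw":0},{"travel":[0,-3,0],"rot":[0,0,0],"jaw":0},{"travel":[0,-3,0],"rot":[0,0,0],"jaw":0}])

```text
clock: 4.9
tool_pos: [0.4706, 0.1428, 0.0723]
tcp_rot: [0.781, -0.624, -0.0, 0.0]
ft_force: [-4.6, 0.8, 10.2]
gripper_width: 0.0001
```

Call:
jog_arm(deltas=[{"travel":[0,-2,-0.8],"rot":[0,0,0],"jaw":0},{"travel":[0,-3,0],"rot":[0,0,0],"jaw":0}])

```text
clock: 5.15
tool_pos: [0.4753, 0.1437, 0.0728]
tcp_rot: [0.781, -0.625, -0.0, 0.0]
ft_force: [-4.8, 0.6, 7.9]
gripper_width: -0.0001
```

Call:
jog_arm(deltas=[{"travel":[0,-3,-0.3],"rot":[0,0,0],"jaw":0},{"travel":[0,-3,0],"rot":[0,0,0],"jaw":0},{"travel":[0,-2,0],"rot":[0,0,0],"jaw":0}])

```text
clock: 5.52
tool_pos: [0.4833, 0.1455, 0.0729]
tcp_rot: [0.781, -0.625, -0.0, 0.0]
ft_force: [-3.0, 0.4, 6.2]
gripper_width: 0.0002
```

Call:
jog_arm(deltas=[{"travel":[0,0,-9],"rot":[0,0,0],"jaw":0},{"travel":[-50,11,-20],"rot":[0,0,0],"jaw":0},{"travel":[0,0,0],"rot":[0,0,0],"jaw":0}])

```text
clock: 5.9
tool_pos: [0.462, 0.1944, 0.1033]
tcp_rot: [0.782, -0.623, 0.0, -0.001]
ft_force: [0.4, -0.2, -0.5]
gripper_width: 0.0001
```

```bash
cat >> h.py <<'E'
def wheels(fn,Rz=(.072,.068,.068)):
    s=robot.read_state();f=robot.grab_frame('wrist');b=np.load('b.npy')
    im=np.ascontiguousarray(f['image'][:,:,::-1])
    st=[]
    for y,z in zip((.052,0,-.052),Rz):
        x=cv2.resize(strip(im,lambda p:wproj(f,s,p),b,y,z),(180,562))
        for a in range(-60,61,10): cv2.line(x,(0,int((70-a)*4)),(12 if a else 30,int((70-a)*4)),(0,0,255),1)
        st.append(cv2.copyMakeBorder(x,2,2,4,4,cv2.BORDER_CONSTANT,value=(0,0,255)))
    cv2.imwrite('pics/'+fn,np.hstack(st)); print(s['clock'],s['tool_pos'],s['ft_force'])
E
python3 -c "
from h import *
wheels('s1.png')"
```

```text
5.9 [0.46200914 0.19436831 0.10330395] [ 0.36173727 -0.16166622 -0.47949977]
```

View pics/s1.png

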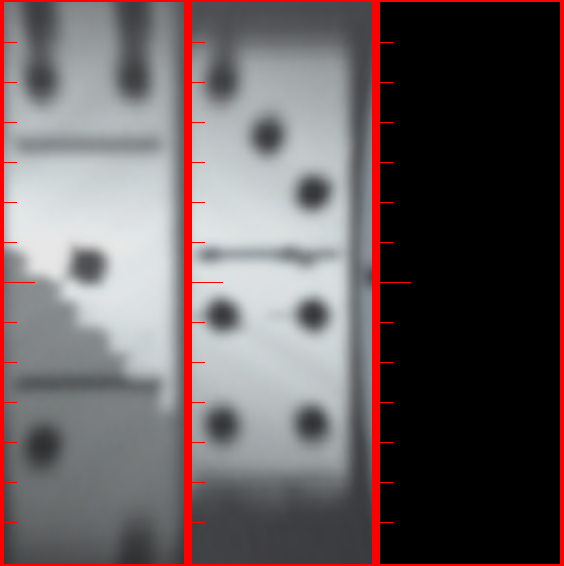

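Call:
jog_arm(deltas=[{"travel":[50,8,20],"rot":[0,0,0],"jaw":0},{"travel":[0,0,4],"rot":[0,0,0],"jaw":0},{"travel":[0,0,3],"rot":[0,0,0],"jaw":0},{"travel":[0,0,2.3],"rot":[0,0,0],"jaw":0},{"travel":[0,0,0],"rot":[0,0,0],"jaw":0}])

```text
clock: 6.58
tool_pos: [0.465, 0.1408, 0.0729]
tcp_rot: [0.781, -0.624, 0.0, 0.001]
ft_force: [-2.6, -4.5, 7.5]
gripper_width: -0.0001
```

Call:
jog_arm(deltas=[{"travel":[0,-3,0],"rot":[0,0,0],"jaw":0},{"travel":[0,-3,-0.3],"rot":[0,0,0],"jaw":0},{"travel":[0,-3,0],"rot":[0,0,0],"jaw":0}])

```text
clock: 6.95
tool_pos: [0.474, 0.1433, 0.0734]
tcp_rot: [0.781, -0.624, 0.0, 0.0]
ft_force: [-4.0, -2.7, 7.6]
gripper_width: -0.0
```

Call:
jog_arm(deltas=[{"travel":[0,-3,0],"rot":[0,0,0],"jaw":0},{"travel":[0,-3,0],"rot":[0,0,0],"jaw":0},{"travel":[0,-3,0.2],"rot":[0,0,0],"jaw":0}])

```text
clock: 7.32
tool_pos: [0.483, 0.1455, 0.0733]
tcp_rot: [0.781, -0.624, 0.0, 0.0]
ft_force: [-1.6, -3.5, 5.6]
gripper_width: -0.0001
```

Call:
jog_arm(deltas=[{"travel":[0,0,-9],"rot":[0,0,0],"jaw":0},{"travel":[-50,10,-20],"rot":[0,0,0],"jaw":0},{"travel":[0,0,0],"rot":[0,0,0],"jaw":0}])

```text
clock: 7.7
tool_pos: [0.4626, 0.1955, 0.1037]
tcp_rot: [0.782, -0.623, 0.0, -0.003]
ft_force: [0.9, 0.4, -0.2]
gripper_width: -0.0001
```

```bash
python3 -c "
from h import *
wheels('s2.png')"
```

```text
7.7 [0.46257863 0.1954973  0.1036743 ] [ 0.89143738  0.40068581 -0.24679594]
```

View pics/s2.png

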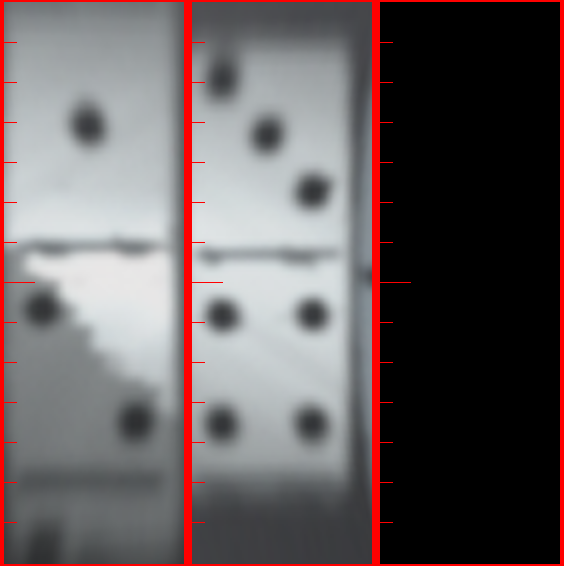

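Call:
jog_arm(deltas=[{"travel":[50,4,18],"rot":[0,0,0],"jaw":0},{"travel":[0,0,0],"rot":[0,0,0],"jaw":0},{"travel":[0,0,6],"rot":[0,0,0],"jaw":0},{"travel":[0,0,5],"rot":[0,0,0],"jaw":0},{"travel":[0,0,0],"rot":[0,0,0],"jaw":0}])

```text
clock: 8.38
tool_pos: [0.4698, 0.1426, 0.0732]
tcp_rot: [0.781, -0.624, 0.001, -0.0]
ft_force: [-1.4, -2.3, 6.7]
gripper_width: -0.0004
```

Call:
jog_arm(deltas=[{"travel":[0,-3,0],"rot":[0,0,0],"jaw":0},{"travel":[0,-3,0],"rot":[0,0,0],"jaw":0},{"travel":[0,-3.2,0],"rot":[0,0,0],"jaw":0},{"travel":[0,0,0],"rot":[0,0,0],"jaw":0}])

```text
clock: 8.88
tool_pos: [0.478, 0.1445, 0.073]
tcp_rot: [0.781, -0.624, 0.0, 0.0]
ft_force: [-2.9, -0.8, 7.1]
gripper_width: -0.0001
```

Call:
jog_arm(deltas=[{"travel":[0,0,-9],"rot":[0,0,0],"jaw":0},{"travel":[-50,5.2,-20],"rot":[0,0,0],"jaw":0},{"travel":[0,0,0],"rot":[0,0,0],"jaw":0}])

```text
clock: 9.25
tool_pos: [0.4625, 0.1953, 0.1033]
tcp_rot: [0.782, -0.623, 0.0, -0.002]
ft_force: [-0.0, 0.0, -0.3]
gripper_width: 0.0
```

```bash
cat >> h.py <<'E'
def lines(Rz=(.072,.068,.068)):
    s=robot.read_state();f=robot.grab_frame('wrist');b=np.load('b.npy')
    im=cv2.cvtColor(f['image'],cv2.COLOR_RGB2GRAY);print(s['clock'],s['tool_pos'],s['ft_force'].round(1))
    for n,y,z in zip('LMR',(.052,0,-.052),Rz):
        x=strip(im,lambda p:wproj(f,s,p),b,y,z).astype(float)[:,12:75]
        k=14;e=np.minimum(np.roll(x,k,0),np.roll(x,-k,0))-x
        g=np.percentile(e,25,axis=1);g[:k]=g[-k:]=0
        pk=[(round(70-i*.5,1),round(g[i],1)) for i in range(20,261) if g[i]==g[max(0,i-20):i+21].max() and g[i]>3]
        m=cv2.GaussianBlur(x.astype(np.float32),(0,0),25);dk=((m-x)>28).astype(np.uint8)
        c=cv2.connectedComponentsWithStats(dk);d=[(round(70-q[1]*.5),round(q[0]),int(a[4])) for q,a in zip(c[3][1:],c[2][1:]) if a[4]>60]
        print(n,'lines',pk,'dots(deg,col,area)',d)
E
python3 -c "
from h import *
lines()"
```

```text
9.25 [0.46251328 0.19527323 0.10334859] [-0.   0.  -0.3]
L lines [(24.5, np.float64(54.0)), (-35.0, np.float64(31.5))] dots(deg,col,area) [(56, 29, 405), (24, 33, 401), (6, 6, 362), (-20, 52, 268), (-35, 47, 81), (-51, 7, 134), (-66, 31, 221)]
M lines [(7.0, np.float64(56.0))] dots(deg,col,area) [(67, 38, 711), (51, 4, 181), (37, 25, 266), (23, 48, 298), (7, 30, 246), (-8, 5, 195), (-8, 48, 244), (-35, 5, 179), (-35, 47, 232)]
R lines [] dots(deg,col,area) []
```

Call:
jog_arm(deltas=[{"travel":[50,1.5,18],"rot":[0,0,0],"jaw":0},{"travel":[0,0,0],"rot":[0,0,0],"jaw":0},{"travel":[0,0,6],"rot":[0,0,0],"jaw":0},{"travel":[0,0,5],"rot":[0,0,0],"jaw":0},{"travel":[0,0,0],"rot":[0,0,0],"jaw":0}])

```text
clock: 9.93
tool_pos: [0.472, 0.143, 0.0731]
tcp_rot: [0.781, -0.624, 0.001, -0.0]
ft_force: [-1.2, -3.2, 7.4]
gripper_width: 0.0003
```

Call:
jog_arm(deltas=[{"travel":[0,-2.5,0],"rot":[0,0,0],"jaw":0},{"travel":[0,-2.5,0],"rot":[0,0,0],"jaw":0},{"travel":[0,0,0],"rot":[0,0,0],"jaw":0}])

```text
clock: 10.3
tool_pos: [0.4762, 0.144, 0.073]
tcp_rot: [0.781, -0.624, 0.0, 0.001]
ft_force: [-2.5, -3.0, 6.7]
gripper_width: 0.0002
```

Call:
jog_arm(deltas=[{"travel":[0,0,-9],"rot":[0,0,0],"jaw":0},{"travel":[-50,3.5,-20],"rot":[0,0,0],"jaw":0},{"travel":[0,0,0],"rot":[0,0,0],"jaw":0}])

```text
clock: 10.68
tool_pos: [0.4625, 0.1953, 0.1033]
tcp_rot: [0.782, -0.623, 0.0, -0.002]
ft_force: [-0.4, -0.1, -0.1]
gripper_width: -0.0
```

```bash
python3 -c "
from h import *
lines()"
```

```text
10.675 [0.46254102 0.19533586 0.10330917] [-0.4 -0.1 -0.1]
L lines [(32.0, np.float64(43.0)), (-28.0, np.float64(31.0))] dots(deg,col,area) [(64, 29, 452), (32, 33, 402), (16, 7, 265), (-5, 8, 291), (-12, 53, 222), (-28, 34, 290), (-44, 7, 197), (-57, 30, 155), (-69, 53, 73)]
M lines [(7.0, np.float64(55.0))] dots(deg,col,area) [(67, 39, 694), (51, 4, 179), (37, 25, 266), (23, 48, 298), (7, 31, 238), (-8, 5, 195), (-8, 48, 244), (-35, 4, 172), (-35, 47, 237)]
R lines [] dots(deg,col,area) []
```

Call:
jog_arm(deltas=[{"travel":[51,5,0],"rot":[0,0,0],"jaw":0},{"travel":[51,4,0],"rot":[0,0,0],"jaw":0},{"travel":[0,0,15],"rot":[0,0,0],"jaw":0},{"travel":[0,0,9],"rot":[0,0,0],"jaw":0},{"travel":[0,0,0],"rot":[0,0,0],"jaw":0}])

```text
clock: 11.35
tool_pos: [0.475, 0.0904, 0.0767]
tcp_rot: [0.781, -0.624, -0.001, 0.001]
ft_force: [0.6, -0.5, 0.3]
gripper_width: 0.0001
```

Call:
jog_arm(deltas=[{"travel":[0,0,2],"rot":[0,0,0],"jaw":0},{"travel":[0,0,2],"rot":[0,0,0],"jaw":0},{"travel":[0,0,0],"rot":[0,0,0],"jaw":0}])

```text
clock: 11.72
tool_pos: [0.4756, 0.0908, 0.0736]
tcp_rot: [0.781, -0.624, -0.0, -0.0]
ft_force: [0.6, 0.5, -0.1]
gripper_width: 0.0001
```

Call:
jog_arm(deltas=[{"travel":[0,0,2],"rot":[0,0,0],"jaw":0},{"travel":[0,0,0],"rot":[0,0,0],"jaw":0}])

```text
clock: 11.98
tool_pos: [0.4755, 0.0905, 0.0715]
tcp_rot: [0.781, -0.625, -0.0, 0.0]
ft_force: [0.5, 0.4, -1.0]
gripper_width: -0.0001
```

Call:
jog_arm(deltas=[{"travel":[0,0,1.5],"rot":[0,0,0],"jaw":0},{"travel":[0,0,0],"rot":[0,0,0],"jaw":0}])

```text
clock: 12.22
tool_pos: [0.4756, 0.0905, 0.07]
tcp_rot: [0.781, -0.625, -0.0, 0.0]
ft_force: [-0.2, -0.2, -0.4]
gripper_width: -0.0001
```

Call:
jog_arm(deltas=[{"travel":[0,0,2],"rot":[0,0,0],"jaw":0},{"travel":[0,0,0],"rot":[0,0,0],"jaw":0}])

```text
clock: 12.48
tool_pos: [0.4759, 0.0906, 0.0682]
tcp_rot: [0.781, -0.625, 0.0, -0.0]
ft_force: [1.2, 0.8, 1.7]
gripper_width: 0.0003
```

Call:
jog_arm(deltas=[{"travel":[0,0,2],"rot":[0,0,0],"jaw":0},{"travel":[0,0,0],"rot":[0,0,0],"jaw":0}])

```text
clock: 12.72
tool_pos: [0.4759, 0.0906, 0.0663]
tcp_rot: [0.781, -0.624, 0.0, -0.0]
ft_force: [-0.7, -0.2, 4.5]
gripper_width: 0.0001
```

Call:
jog_arm(deltas=[{"travel":[0,0,1.5],"rot":[0,0,0],"jaw":0},{"travel":[0,0,0],"rot":[0,0,0],"jaw":0}])

```text
clock: 12.98
tool_pos: [0.476, 0.0906, 0.0649]
tcp_rot: [0.781, -0.624, 0.0, -0.0]
ft_force: [-1.3, 0.1, 6.2]
gripper_width: 0.0004
```

Call:
jog_arm(deltas=[{"travel":[0,-3,0.5],"rot":[0,0,0],"jaw":0},{"travel":[0,-3,0],"rot":[0,0,0],"jaw":0}])

```text
clock: 13.22
tool_pos: [0.4806, 0.0915, 0.0641]
tcp_rot: [0.781, -0.625, -0.001, 0.001]
ft_force: [-4.2, -0.4, 6.9]
gripper_width: -0.0
```

Call:
jog_arm(deltas=[{"travel":[0,-3,-0.2],"rot":[0,0,0],"jaw":0},{"travel":[0,-3,0],"rot":[0,0,0],"jaw":0}])

```text
clock: 13.48
tool_pos: [0.4865, 0.0929, 0.0643]
tcp_rot: [0.781, -0.625, -0.0, 0.001]
ft_force: [-3.5, -0.4, 6.6]
gripper_width: 0.0002
```

Call:
jog_arm(deltas=[{"travel":[0,-3,0],"rot":[0,0,0],"jaw":0},{"travel":[0,-3,0.2],"rot":[0,0,0],"jaw":0},{"travel":[0,-1,0.1],"rot":[0,0,0],"jaw":0}])

```text
clock: 13.85
tool_pos: [0.4939, 0.0945, 0.0641]
tcp_rot: [0.781, -0.625, -0.0, 0.0]
ft_force: [-2.7, -0.3, 5.8]
gripper_width: 0.0003
```

Call:
jog_arm(deltas=[{"travel":[0,0,-9],"rot":[0,0,0],"jaw":0},{"travel":[0,19,0],"rot":[0,0,0],"jaw":0},{"travel":[0,0,4],"rot":[0,0,0],"jaw":0},{"travel":[0,0,5.1],"rot":[0,0,0],"jaw":0},{"travel":[0,0,0],"rot":[0,0,0],"jaw":0}])

```text
clock: 14.48
tool_pos: [0.4756, 0.0905, 0.0637]
tcp_rot: [0.781, -0.624, -0.0, 0.0]
ft_force: [-4.1, -0.3, 6.9]
gripper_width: -0.0002
```

Call:
jog_arm(deltas=[{"travel":[0,-3,0],"rot":[0,0,0],"jaw":0},{"travel":[0,-3,0],"rot":[0,0,0],"jaw":0},{"travel":[0,-3,0],"rot":[0,0,0],"jaw":0}])

```text
clock: 14.85
tool_pos: [0.4847, 0.0925, 0.0641]
tcp_rot: [0.781, -0.624, -0.0, 0.0]
ft_force: [-3.6, 0.1, 7.7]
gripper_width: -0.0
```

Call:
jog_arm(deltas=[{"travel":[0,-3,0],"rot":[0,0,0],"jaw":0},{"travel":[0,-3,0],"rot":[0,0,0],"jaw":0},{"travel":[0,-3,0],"rot":[0,0,0],"jaw":0}])

```text
clock: 15.22
tool_pos: [0.4936, 0.0945, 0.0642]
tcp_rot: [0.781, -0.624, 0.0, 0.0]
ft_force: [-2.8, 0.1, 6.3]
gripper_width: 0.0
```

Call:
jog_arm(deltas=[{"travel":[0,0,-15],"rot":[0,0,0],"jaw":0},{"travel":[-30,9,-24],"rot":[0,0,0],"jaw":0},{"travel":[-20,0,0],"rot":[0,0,0],"jaw":0},{"travel":[0,0,0],"rot":[0,0,0],"jaw":0}])

```text
clock: 15.72
tool_pos: [0.4737, 0.1424, 0.1027]
tcp_rot: [0.781, -0.624, 0.0, -0.0]
ft_force: [-0.2, 0.4, 0.4]
gripper_width: 0.0001
```

```bash
python3 -c "
from h import *
lines()"
```

```text
15.725 [0.47368031 0.14241668 0.10267171] [-0.2  0.4  0.4]
L lines [(32.0, np.float64(31.0)), (-27.5, np.float64(34.0))] dots(deg,col,area) [(64, 26, 391), (32, 36, 155), (7, 4, 502), (-12, 53, 253), (-44, 7, 188), (-57, 31, 178), (-69, 56, 87)]
M lines [(15.5, np.float64(51.0)), (-40.5, np.float64(6.0)), (-41.0, np.float64(6.0))] dots(deg,col,area) [(64, 9, 489), (63, 53, 482), (31, 9, 280), (31, 54, 276), (15, 15, 87), (16, 54, 122), (0, 8, 340), (0, 54, 204), (-14, 31, 277), (-27, 10, 216), (-27, 54, 213)]
R lines [(50.5, np.float64(37.0)), (-12.5, np.float64(54.5))] dots(deg,col,area) [(67, 56, 171), (51, 27, 228), (34, 8, 315), (34, 55, 297), (3, 9, 292), (3, 55, 276), (-12, 25, 190), (-28, 8, 287), (-28, 55, 265), (-43, 32, 283), (-59, 8, 274), (-60, 56, 304)]
```

Call:
jog_arm(deltas=[{"travel":[50,4,0],"rot":[0,0,0],"jaw":0},{"travel":[0,0,28],"rot":[0,0,0],"jaw":0},{"travel":[0,0,6],"rot":[0,0,0],"jaw":0},{"travel":[0,0,5],"rot":[0,0,0],"jaw":0},{"travel":[0,0,0],"rot":[0,0,0],"jaw":0}])

```text
clock: 16.4
tool_pos: [0.4804, 0.0908, 0.0646]
tcp_rot: [0.781, -0.624, 0.0, 0.001]
ft_force: [-2.7, -3.9, 6.9]
gripper_width: -0.0001
```

Call:
jog_arm(deltas=[{"travel":[0,-3,0],"rot":[0,0,0],"jaw":0},{"travel":[0,-3,0],"rot":[0,0,0],"jaw":0},{"travel":[0,-2.3,0],"rot":[0,0,0],"jaw":0}])

```text
clock: 16.77
tool_pos: [0.4887, 0.0931, 0.065]
tcp_rot: [0.781, -0.624, 0.0, 0.001]
ft_force: [-2.1, -2.1, 5.8]
gripper_width: 0.0001
```

Call:
jog_arm(deltas=[{"travel":[0,0,-15],"rot":[0,0,0],"jaw":0},{"travel":[-30,4.3,-24],"rot":[0,0,0],"jaw":0},{"travel":[-20,0,0],"rot":[0,0,0],"jaw":0},{"travel":[0,0,0],"rot":[0,0,0],"jaw":0}])

```text
clock: 17.27
tool_pos: [0.4737, 0.1428, 0.1036]
tcp_rot: [0.782, -0.624, 0.0, -0.001]
ft_force: [-0.6, -0.2, -0.6]
gripper_width: -0.0002
```

```bash
python3 -c "
from h import *
lines()"
```

```text
17.275 [0.47369771 0.14282053 0.10357769] [-0.6 -0.2 -0.6]
L lines [(32.0, np.float64(28.0)), (-28.0, np.float64(34.5))] dots(deg,col,area) [(64, 28, 350), (12, 5, 338), (-12, 54, 246), (-44, 7, 195), (-57, 32, 168), (-69, 57, 81)]
M lines [(31.0, np.float64(44.0)), (15.5, np.float64(4.0)), (-27.0, np.float64(26.0))] dots(deg,col,area) [(68, 26, 581), (46, 10, 240), (46, 55, 246), (31, 26, 79), (16, 55, 257), (16, 11, 223), (1, 33, 200), (-12, 10, 303), (-12, 55, 169), (-42, 11, 125), (-41, 56, 138)]
R lines [(50.0, np.float64(38.0)), (-12.5, np.float64(58.0)), (-13.0, np.float64(58.0))] dots(deg,col,area) [(67, 56, 180), (50, 21, 212), (33, 9, 314), (33, 56, 278), (3, 9, 298), (3, 55, 277), (-13, 30, 239), (-29, 9, 287), (-29, 55, 266), (-43, 32, 286), (-60, 9, 296), (-61, 57, 328)]
```

Call:
jog_arm(deltas=[{"travel":[51,-5,0],"rot":[0,0,0],"jaw":0},{"travel":[51,-5,0],"rot":[0,0,0],"jaw":0},{"travel":[0,0,12],"rot":[0,0,0],"jaw":0},{"travel":[0,0,9],"rot":[0,0,0],"jaw":0},{"travel":[0,0,2],"rot":[0,0,0],"jaw":0}])

```text
clock: 17.95
tool_pos: [0.5048, 0.0444, 0.079]
tcp_rot: [0.781, -0.624, -0.001, 0.001]
ft_force: [0.9, -0.0, -0.0]
gripper_width: -0.0001
```

Call:
jog_arm(deltas=[{"travel":[0,0,0],"rot":[0,0,0],"jaw":0},{"travel":[0,0,2],"rot":[0,0,0],"jaw":0},{"travel":[0,0,0],"rot":[0,0,0],"jaw":0}])

```text
clock: 18.32
tool_pos: [0.5059, 0.0444, 0.0782]
tcp_rot: [0.781, -0.624, 0.0, -0.0]
ft_force: [-0.3, -0.0, 0.4]
gripper_width: 0.0001
```

Call:
jog_arm(deltas=[{"travel":[0,0,2],"rot":[0,0,0],"jaw":0},{"travel":[0,0,0],"rot":[0,0,0],"jaw":0}])

```text
clock: 18.58
tool_pos: [0.506, 0.0443, 0.0762]
tcp_rot: [0.781, -0.625, 0.0, -0.001]
ft_force: [-0.1, 1.7, 3.2]
gripper_width: -0.0004
```

Call:
jog_arm(deltas=[{"travel":[0,0,2],"rot":[0,0,0],"jaw":0},{"travel":[0,0,0],"rot":[0,0,0],"jaw":0}])

```text
clock: 18.82
tool_pos: [0.506, 0.0442, 0.0743]
tcp_rot: [0.781, -0.625, 0.0, -0.001]
ft_force: [-1.7, 1.6, 5.8]
gripper_width: 0.0002
```

Call:
jog_arm(deltas=[{"travel":[0,3,0.7],"rot":[0,0,0],"jaw":0},{"travel":[0,3,0],"rot":[0,0,0],"jaw":0}])

```text
clock: 19.08
tool_pos: [0.5028, 0.0436, 0.0747]
tcp_rot: [0.781, -0.624, 0.002, -0.003]
ft_force: [4.2, 2.9, 4.6]
gripper_width: 0.0003
```

Call:
jog_arm(deltas=[{"travel":[0,3,-0.2],"rot":[0,0,0],"jaw":0},{"travel":[0,3,-0.2],"rot":[0,0,0],"jaw":0}])

```text
clock: 19.32
tool_pos: [0.4966, 0.0421, 0.0751]
tcp_rot: [0.781, -0.624, 0.002, -0.002]
ft_force: [2.8, 1.5, 5.7]
gripper_width: 0.0004
```

Call:
jog_arm(deltas=[{"travel":[0,3,0],"rot":[0,0,0],"jaw":0},{"travel":[0,3,0.2],"rot":[0,0,0],"jaw":0},{"travel":[0,2,0.1],"rot":[0,0,0],"jaw":0}])

```text
clock: 19.7
tool_pos: [0.4886, 0.0403, 0.0747]
tcp_rot: [0.781, -0.624, 0.002, -0.002]
ft_force: [3.4, 1.2, 5.0]
gripper_width: 0.0002
```

Call:
jog_arm(deltas=[{"travel":[0,0,-9],"rot":[0,0,0],"jaw":0},{"travel":[0,-19,0],"rot":[0,0,0],"jaw":0},{"travel":[0,0,4],"rot":[0,0,0],"jaw":0},{"travel":[0,0,5.7],"rot":[0,0,0],"jaw":0},{"travel":[0,0,0],"rot":[0,0,0],"jaw":0}])

```text
clock: 20.32
tool_pos: [0.505, 0.0436, 0.0731]
tcp_rot: [0.781, -0.624, 0.001, -0.0]
ft_force: [0.3, 0.7, 7.2]
gripper_width: -0.0
```

Call:
jog_arm(deltas=[{"travel":[0,3,0.2],"rot":[0,0,0],"jaw":0},{"travel":[0,3,0],"rot":[0,0,0],"jaw":0},{"travel":[0,3,0],"rot":[0,0,0],"jaw":0}])

```text
clock: 20.7
tool_pos: [0.498, 0.0422, 0.074]
tcp_rot: [0.781, -0.624, 0.002, -0.002]
ft_force: [3.5, 1.1, 6.5]
gripper_width: -0.0002
```

Call:
jog_arm(deltas=[{"travel":[0,3,0],"rot":[0,0,0],"jaw":0},{"travel":[0,3,0],"rot":[0,0,0],"jaw":0},{"travel":[0,3,0.1],"rot":[0,0,0],"jaw":0}])

```text
clock: 21.08
tool_pos: [0.4889, 0.0401, 0.0738]
tcp_rot: [0.781, -0.624, 0.002, -0.002]
ft_force: [2.7, 1.2, 6.0]
gripper_width: 0.0002
```

Call:
jog_arm(deltas=[{"travel":[0,0,-15],"rot":[0,0,0],"jaw":0},{"travel":[-30,-9,-14],"rot":[0,0,0],"jaw":0},{"travel":[-20,0,0],"rot":[0,0,0],"jaw":0},{"travel":[0,0,0],"rot":[0,0,0],"jaw":0}])

```text
clock: 21.58
tool_pos: [0.4835, 0.091, 0.1006]
tcp_rot: [0.781, -0.624, -0.001, 0.001]
ft_force: [0.9, -0.4, 0.3]
gripper_width: -0.0001
```

```bash
python3 -c "
from h import *
lines((.076,.069,.077))"
```

```text
21.575 [0.48353174 0.09098975 0.10063506] [ 0.9 -0.4  0.3]
L lines [] dots(deg,col,area) []
M lines [(31.0, np.float64(23.0)), (30.5, np.float64(23.0)), (-27.0, np.float64(22.0))] dots(deg,col,area) [(68, 28, 100), (46, 60, 71), (46, 20, 129), (31, 24, 88), (16, 59, 102), (15, 20, 181), (2, 2, 198), (2, 42, 199), (-13, 19, 198), (-12, 60, 75), (-41, 21, 91)]
R lines [(41.5, np.float64(40.0)), (-16.5, np.float64(25.5))] dots(deg,col,area) [(59, 53, 319), (41, 33, 330), (26, 9, 278), (13, 32, 239), (1, 5, 159), (-2, 55, 204), (-17, 25, 278), (-32, 55, 236), (-32, 10, 218), (-58, 11, 118), (-58, 55, 109)]
```

Call:
jog_arm(deltas=[{"travel":[50,-4.5,0],"rot":[0,0,0],"jaw":0},{"travel":[0,0,19],"rot":[0,0,0],"jaw":0},{"travel":[0,0,5],"rot":[0,0,0],"jaw":0},{"travel":[0,0,5],"rot":[0,0,0],"jaw":0},{"travel":[0,0,0],"rot":[0,0,0],"jaw":0}])

```text
clock: 22.25
tool_pos: [0.5003, 0.0417, 0.0734]
tcp_rot: [0.781, -0.624, 0.001, 0.001]
ft_force: [-1.7, -5.0, 7.8]
gripper_width: 0.0001
```

Call:
jog_arm(deltas=[{"travel":[0,3,0],"rot":[0,0,0],"jaw":0},{"travel":[0,3,0],"rot":[0,0,0],"jaw":0},{"travel":[0,2,0],"rot":[0,0,0],"jaw":0}])

```text
clock: 22.62
tool_pos: [0.4956, 0.0416, 0.0748]
tcp_rot: [0.782, -0.624, 0.003, -0.003]
ft_force: [5.3, -1.4, 5.6]
gripper_width: 0.0003
```

Call:
jog_arm(deltas=[{"travel":[0,0,-15],"rot":[0,0,0],"jaw":0},{"travel":[-30,-4,-14],"rot":[0,0,0],"jaw":0},{"travel":[-20,0,0],"rot":[0,0,0],"jaw":0},{"travel":[0,0,0],"rot":[0,0,0],"jaw":0}])

```text
clock: 23.12
tool_pos: [0.485, 0.0919, 0.1015]
tcp_rot: [0.782, -0.624, -0.0, -0.0]
ft_force: [-0.6, -0.2, -0.2]
gripper_width: 0.0002
```

```bash
python3 -c "
from h import *
lines((.076,.069,.077))"
```

```text
23.125 [0.48502488 0.09189555 0.10153788] [-0.6 -0.2 -0.2]
L lines [] dots(deg,col,area) []
M lines [(30.5, np.float64(27.0)), (-26.5, np.float64(21.5))] dots(deg,col,area) [(67, 32, 230), (46, 60, 70), (45, 21, 159), (31, 27, 71), (16, 59, 89), (15, 20, 223), (2, 42, 208), (-12, 20, 203), (-12, 60, 75), (-41, 22, 95)]
R lines [(37.5, np.float64(45.0)), (-20.5, np.float64(27.0))] dots(deg,col,area) [(55, 54, 308), (38, 32, 368), (22, 10, 297), (8, 33, 229), (-5, 55, 189), (-20, 26, 254), (-35, 10, 203), (-35, 55, 211), (-62, 12, 135), (-62, 57, 92)]
```

Call:
jog_arm(deltas=[{"travel":[50,-4,0],"rot":[0,0,0],"jaw":0},{"travel":[0,0,19],"rot":[0,0,0],"jaw":0},{"travel":[0,0,5],"rot":[0,0,0],"jaw":0},{"travel":[0,0,5.2],"rot":[0,0,0],"jaw":0},{"travel":[0,0,0],"rot":[0,0,0],"jaw":0}])

```text
clock: 23.8
tool_pos: [0.5005, 0.0419, 0.0734]
tcp_rot: [0.781, -0.624, 0.001, 0.001]
ft_force: [-2.3, -5.1, 7.9]
gripper_width: -0.0004
```

Call:
jog_arm(deltas=[{"travel":[0,3,0],"rot":[0,0,0],"jaw":0},{"travel":[0,3,0.2],"rot":[0,0,0],"jaw":0},{"travel":[0,3,0],"rot":[0,0,0],"jaw":0}])

```text
clock: 24.18
tool_pos: [0.4949, 0.0415, 0.0745]
tcp_rot: [0.782, -0.624, 0.003, -0.003]
ft_force: [4.3, -1.4, 5.5]
gripper_width: 0.0002
```

Call:
jog_arm(deltas=[{"travel":[0,0,-15],"rot":[0,0,0],"jaw":0},{"travel":[-30,-5,-14],"rot":[0,0,0],"jaw":0},{"travel":[-20,0,0],"rot":[0,0,0],"jaw":0},{"travel":[0,0,0],"rot":[0,0,0],"jaw":0}])

```text
clock: 24.68
tool_pos: [0.4853, 0.0921, 0.1013]
tcp_rot: [0.782, -0.624, 0.0, -0.0]
ft_force: [-0.4, 0.0, 0.1]
gripper_width: -0.0
```

```bash
python3 -c "
from h import *
lines((.076,.069,.077))"
```

```text
24.675 [0.48525989 0.09205494 0.10128099] [-0.4  0.   0.1]
L lines [] dots(deg,col,area) []
M lines [(30.5, np.float64(26.0)), (-26.5, np.float64(22.0))] dots(deg,col,area) [(68, 30, 129), (45, 21, 161), (46, 60, 66), (16, 59, 91), (15, 20, 224), (2, 42, 203), (-12, 20, 198), (-12, 60, 69), (-41, 22, 97)]
R lines [(31.5, np.float64(57.0)), (-26.5, np.float64(30.0))] dots(deg,col,area) [(69, 11, 118), (48, 54, 306), (31, 33, 375), (16, 9, 305), (2, 31, 222), (-12, 55, 184), (-26, 32, 144), (-41, 11, 173), (-41, 56, 176), (-67, 12, 152), (-68, 56, 137)]
```

Call:
jog_arm(deltas=[{"travel":[36,0,-10],"rot":[0,0,0],"jaw":0},{"travel":[0,-34,0],"rot":[0,0,0],"jaw":0},{"travel":[0,-34,0],"rot":[0,0,0],"jaw":0},{"travel":[0,0,0],"rot":[0,0,0],"jaw":0},{"travel":[0,0,0],"rot":[0,0,0],"jaw":0}])

```text
clock: 25.35
tool_pos: [0.559, 0.0699, 0.1104]
tcp_rot: [0.781, -0.625, -0.0, 0.001]
ft_force: [0.1, -0.1, -0.7]
gripper_width: -0.0002
```

```bash
python3 - <<'E'
from h import *
s=robot.read_state();b=np.load('b.npy');print(s['tool_pos'],s['ft_force'])
d=s['tool_pos'][:2]-b[:2];c,sn=np.cos(b[2]),np.sin(b[2]);print('box',c*d[0]+sn*d[1],-sn*d[0]+c*d[1])
f=save('scene','sc1.png');g=save('side','sd1.png')
for n,F in(('scene',f),('side',g)):
    print(n,[(r['rect'],r['confidence']) for r in robot.spot_in(n,'bolt_grip')[:2]])
    print(proj(F,b2w(b,[[.029,-.0033,.088],[.029,-.011,.088],[.029,-.003,.06]])).round(1), proj(F,s['tool_pos']).round(1))
a=f['image'][160:260,340:460,::-1];e=g['image'][190:290,310:430,::-1]
cv2.imwrite('pics/p1.png',cv2.resize(np.hstack([a,e]),None,fx=3.3,fy=3.3,interpolation=cv2.INTER_CUBIC))
E
```

```text
[0.55897011 0.06994517 0.1104398 ] [ 0.11728203 -0.13497251 -0.65211793]
box 0.028554959779378157 -0.037816507645166086
scene [([392.4, 216.3, 64.7, 23.7], 0.89)]
[[389.6 203.8]
 [393.6 204.3]
 [388.6 216.7]] [[408.5 195.5]]
side [([367.7, 247.3, 60.2, 40.7], 0.94)]
[[360.5 227.4]
 [363.4 229.2]
 [359.9 240.9]] [[374.2 224.4]]
```

View pics/p1.png

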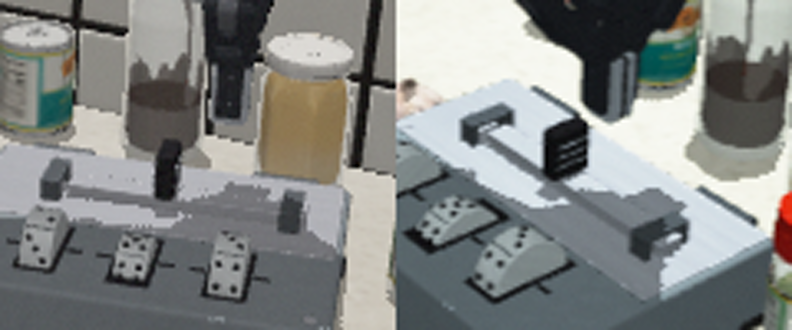

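Call:
jog_arm(deltas=[{"travel":[0,0,15],"rot":[0,0,0],"jaw":0},{"travel":[0,0,15],"rot":[0,0,0],"jaw":0},{"travel":[0,0,6],"rot":[0,0,0],"jaw":0},{"travel":[0,0,0],"rot":[0,0,0],"jaw":0}])

```text
clock: 26.05
tool_pos: [0.5592, 0.0703, 0.074]
tcp_rot: [0.781, -0.625, -0.0, 0.001]
ft_force: [-0.4, 0.3, -0.3]
gripper_width: 0.0001
```

Call:
jog_arm(deltas=[{"travel":[-5,0,0],"rot":[0,0,0],"jaw":0},{"travel":[-4,0,0],"rot":[0,0,0],"jaw":0},{"travel":[-2,0,0],"rot":[0,0,0],"jaw":0},{"travel":[0,0,0],"rot":[0,0,0],"jaw":0}])

```text
clock: 26.55
tool_pos: [0.5572, 0.0815, 0.0751]
tcp_rot: [0.781, -0.624, 0.0, -0.0]
ft_force: [-1.6, 0.3, 0.5]
gripper_width: -0.0001
```

Call:
jog_arm(deltas=[{"travel":[-2,0,0],"rot":[0,0,0],"jaw":0},{"travel":[-2,0,0],"rot":[0,0,0],"jaw":0},{"travel":[0,0,0],"rot":[0,0,0],"jaw":0}])

```text
clock: 26.92
tool_pos: [0.5563, 0.0852, 0.0749]
tcp_rot: [0.781, -0.625, -0.0, 0.0]
ft_force: [0.6, -0.4, -0.1]
gripper_width: 0.0
```

Call:
jog_arm(deltas=[{"travel":[-2,0,0],"rot":[0,0,0],"jaw":0},{"travel":[-2,0,0],"rot":[0,0,0],"jaw":0},{"travel":[0,0,0],"rot":[0,0,0],"jaw":0}])

```text
clock: 27.3
tool_pos: [0.5554, 0.0889, 0.0749]
tcp_rot: [0.781, -0.625, 0.0, 0.0]
ft_force: [0.4, -2.3, 0.2]
gripper_width: 0.0002
```

Call:
jog_arm(deltas=[{"travel":[-1.5,0,0],"rot":[0,0,0],"jaw":0},{"travel":[-1.5,0,0],"rot":[0,0,0],"jaw":0}])

```text
clock: 27.55
tool_pos: [0.5547, 0.0919, 0.0749]
tcp_rot: [0.781, -0.625, 0.0, 0.0]
ft_force: [0.4, -3.3, -0.1]
gripper_width: 0.0002
```

Call:
jog_arm(deltas=[{"travel":[-1.5,0,0],"rot":[0,0,0],"jaw":0},{"travel":[-1,0,0],"rot":[0,0,0],"jaw":0}])

```text
clock: 27.8
tool_pos: [0.5542, 0.0945, 0.0749]
tcp_rot: [0.781, -0.625, -0.0, 0.0]
ft_force: [0.5, -2.8, -0.3]
gripper_width: -0.0002
```

Call:
jog_arm(deltas=[{"travel":[-2,0,0],"rot":[0,0,0],"jaw":0},{"travel":[-2,0,0],"rot":[0,0,0],"jaw":0}])

```text
clock: 28.05
tool_pos: [0.5533, 0.0984, 0.0749]
tcp_rot: [0.781, -0.625, 0.0, 0.0]
ft_force: [1.0, -2.4, 0.2]
gripper_width: 0.0001
```

Call:
jog_arm(deltas=[{"travel":[-2,0,0],"rot":[0,0,0],"jaw":0},{"travel":[-2,0,0],"rot":[0,0,0],"jaw":0}])

```text
clock: 28.3
tool_pos: [0.5524, 0.1024, 0.0749]
tcp_rot: [0.781, -0.625, -0.0, -0.0]
ft_force: [1.6, -2.5, -1.0]
gripper_width: -0.0001
```

Call:
jog_arm(deltas=[{"travel":[-1,0,0],"rot":[0,0,0],"jaw":0},{"travel":[-0.5,0,0],"rot":[0,0,0],"jaw":0}])

```text
clock: 28.55
tool_pos: [0.5522, 0.1033, 0.0749]
tcp_rot: [0.781, -0.625, 0.0, 0.0]
ft_force: [1.1, -4.2, -0.1]
gripper_width: -0.0005
```

Call:
jog_arm(deltas=[{"travel":[-0.7,0,0],"rot":[0,0,0],"jaw":0},{"travel":[0,0,0],"rot":[0,0,0],"jaw":0}])

```text
clock: 28.8
tool_pos: [0.5522, 0.1034, 0.0749]
tcp_rot: [0.781, -0.625, 0.001, 0.001]
ft_force: [1.5, -5.5, -1.4]
gripper_width: 0.0002
```

Call:
jog_arm(deltas=[{"travel":[-0.8,0,0],"rot":[0,0,0],"jaw":0},{"travel":[0,0,0],"rot":[0,0,0],"jaw":0}])

```text
clock: 29.05
tool_pos: [0.5521, 0.1034, 0.0749]
tcp_rot: [0.781, -0.625, 0.001, 0.001]
ft_force: [3.8, -8.8, -1.4]
gripper_width: -0.0002
```

Call:
jog_arm(deltas=[{"travel":[4,0,0],"rot":[0,0,0],"jaw":0},{"travel":[8,0,0],"rot":[0,0,0],"jaw":0},{"travel":[0,0,-30],"rot":[0,0,0],"jaw":0},{"travel":[0,0,-40],"rot":[0,0,0],"jaw":0},{"travel":[0,0,-40],"rot":[0,0,0],"jaw":0}])

```text
clock: 29.68
tool_pos: [0.5542, 0.0935, 0.1861]
tcp_rot: [0.781, -0.625, -0.0, -0.0]
ft_force: [1.0, 0.9, -0.2]
gripper_width: -0.0001
```

Call:
jog_arm(deltas=[{"travel":[-50,30,0],"rot":[0,0,0],"jaw":0},{"travel":[-40,30,0],"rot":[0,0,0],"jaw":0},{"travel":[0,0,0],"rot":[0,0,0],"jaw":0},{"travel":[0,0,0],"rot":[0,0,0],"jaw":0}])

```text
clock: 30.18
tool_pos: [0.4763, 0.1682, 0.1851]
tcp_rot: [0.781, -0.624, -0.0, -0.0]
ft_force: [0.8, 0.4, 0.2]
gripper_width: 0.0001
```

```bash
python3 - <<'E'
from h import *
lines((.074,.066,.075))
s=robot.read_state();f=robot.grab_frame('wrist');
im=np.ascontiguousarray(f['image'][20:280,190:430,::-1])
cv2.imwrite('pics/fin.png',cv2.resize(im,None,fx=2.3,fy=2.3,interpolation=cv2.INTER_CUBIC))
b=np.load('b.npy')
for y in (-.005,.013):print('grip y',y,((wproj(f,s,b2w(b,[.029,y,.088]))-[190,20])*2.3).round())
E
```

```text
30.175 [0.47626589 0.16820643 0.18513017] [0.8 0.4 0.2]
L lines [(33.0, np.float64(20.0)), (32.5, np.float64(20.0)), (-26.5, np.float64(19.0))] dots(deg,col,area) [(64, 30, 292), (16, 8, 211), (-11, 55, 205), (-42, 8, 86)]
M lines [(32.0, np.float64(24.0)), (31.5, np.float64(24.0)), (-27.0, np.float64(18.5))] dots(deg,col,area) [(69, 30, 311), (48, 6, 209), (48, 51, 227), (17, 7, 195), (17, 51, 256), (2, 29, 210), (-12, 6, 222), (-12, 51, 223), (-43, 5, 204), (-42, 51, 119), (-58, 4, 127)]
R lines [(32.5, np.float64(32.0)), (-26.0, np.float64(22.0)), (-26.5, np.float64(22.0))] dots(deg,col,area) [(50, 49, 308), (32, 23, 255), (17, 5, 211), (3, 25, 228), (-12, 48, 254), (-42, 4, 188), (-42, 48, 202), (-67, 47, 268), (-68, 6, 133)]
grip y -0.005 [[121. 185.]]
grip y 0.013 [[122. 237.]]
```

View pics/fin.png

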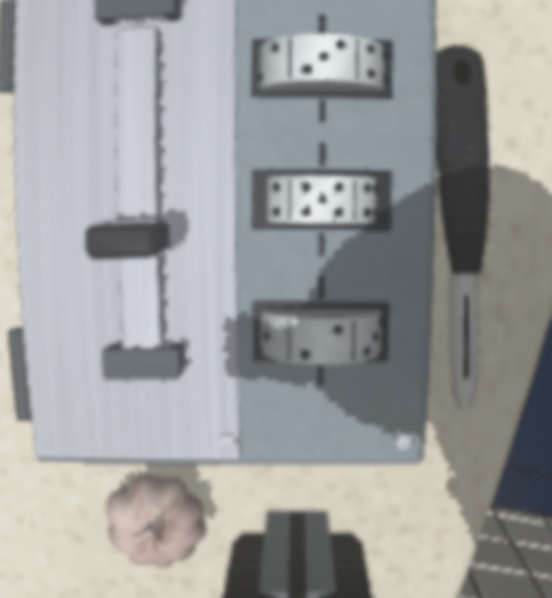

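The final view shows the wheels at 2, 5 and 3. The grip, at about (127, 239), matches the fully drawn prediction of (122, 237), and the bystanders have not moved.

```bash
python3 -c "
from bench import robot
print(robot.hand_in())"
```

```text
the job is handed in; nothing more can be done
None
```

The lock box is unlocked. I rolled the three wheels in order, left, middle, right, to 2, 5 and 3, then pushed the bolt's grip left against its stop and backed away. I handed it in at about 30 s of the 72 s allowed.

- **Wheels:** the last wrist picture shows 2, 5 and 3 dots up. Each is about 2–3° off straight up, and the gate accepts 11.5°.
- **Pressing force:** pressing was mostly 5 to 8 N, with one brief reading of 10.2 N on the left wheel. Between readings the force was not watched.
- **Bolt:** it moved about 18 mm, well past the 3 mm block, and then stopped advancing while the force rose to about 9.6 N. In the last picture the grip sits where a fully drawn bolt should be.
- **Surroundings:** the garlic and peeler look undisturbed in the last picture. The spice jar is outside it, but the arm never went near it.
- **Disagreements:**
  - The left and right wheels' tops read about 2–3 mm above the stated range, probably a camera or height offset.
  - The right wheel slipped on its trims and needed one more stroke than the middle wheel.

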